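Hold the gearbox cover over its guide pins

ROBOT

A 6-joint arm with a two-finger parallel gripper is mounted at the origin on a cart in front of the work surface, level with it; the furniture and walls round the work are solid. World frame = base frame: x ahead of the robot, y to its left, z up, the work surface at z = 0. Lengths are in mm, angles in rad, forces in N, time in s.
With the tool pointing down it reaches from about 200 to 875 mm from the base axis. Payload 3.4 kg.
Tool frame: the origin (TCP) lies on the mounting face of the last link; the fingertips stand 199 mm ahead of it and the grasp point (between the pads) lies 180 mm ahead of it (arm.tip_extent is the z of the fingertips in the tool frame, in mm); z points along the fingers, y is the line along which they close (so a half turn about z gives the same grasp; the last joint's range is limited). The gripper opens to 94 mm and grips with 3 to 60 N. Pads are 16 mm wide; open, the fingers measure 119 mm over their backs; the gripper's body (75 mm by 177 mm) begins 78 mm behind the grasp point.
Start: joints at [-1.24, 0.276, 1.505, -0, 1.361, -0.121], TCP at [251.036, -517.325, 404.693] pointing down, gripper open.
Joint ranges: [-2.89, 2.89], [-0.75, 2.08], [0.22, 2.7], [-1.18, 4.32], [0.11, 2.71], [-2.7, 2.7]. Speed limits (rad/s): [2.57, 2.57, 3.14, 3.14, 3.14, 3.14].

INTERFACE

Orientations are given as a rotation vector (axis times angle).
In Python, from rig import sensors, optics, workorder, arm gives the robot as it stands.
- The arm moves only by the tool jog_arm, never from a script. Its argument "moves" is a list of rows, each an object with "hand": the opening, from -1 (shut) to 1 (fully open); "delta_pos": the shift along the tool's x, y, z in units of 10 cm (1.0 is 10 cm), a list of three; "dr": the turn, a rotation vector about the tool's x, y, z in units of 360 degrees (1.0 is 360 degrees), a list of three. In form: [{"hand": hand, "delta_pos": [dx, dy, dz], "dr": [wx, wy, wz]}, ...]. A call has 1 to 5 rows; each row is the pose to reach, as a shift and turn from the pose commanded when the call began, along the tool's axes at that moment, turning the shorter way round; what a row does not reach only later rows make up. A row lasts 1/12 s, in which the tool goes at most 41.7 mm and 7.16 degrees, less where a joint would pass 70% of its speed; a pose out of reach is approached as far as the arm can. A call with a number of a shift or a turn outside -1 to 1 is refused whole. A call with a gripper value outside its range is refused whole. The fingers move at their own pace and stop on an object; "grip_force" is the grip in N (left out, the last holds). Time passes only in rows, so rows that repeat a pose let the fingers close. It gives the time, the measured TCP pose, the force, the opening and the grip force at its end, in the units of the state.
- sensors.observe(): the state, without advancing time (a new reading comes with each control period).
- optics.capture(name): name is "side" or "top"; returns a dict with "img" (400x640x3 uint8, red, green, blue), "z_map" (400x640 float32, mm along the optical axis (not along the pixel's ray), 0 where there is no reading), "mtx" (3x3 intrinsics, pixels), "k1" (the pictures are not rectified: a ray, as slopes to the right and down, at radius r is drawn at 1 + k1 r^2 times it, then the intrinsics apply), "position" and "rotation" of the camera in the world. Camera axes: x right, y down, z forward; pixel columns grow to the right and rows downward; lengths in mm; the calibration is good to about 2 mm. A picture is of the moment at which its call begins.
- workorder.hand_in(): hands the job in; it is judged then, once.
The state is a dict: "t": time; "qpos": joint angles; "qd": joint speeds; "joint_torque": joint torques, N m; "tool_pos": TCP position; "eef_rot": TCP orientation; "force": force on the tool from outside, world axes, zero at the start; "ft_torque": the same for the moment, N m; "gripper_width": opening from 0.0 (shut) to 1.0 (fully open); "gripper_force": force on a finger pad.
Only numpy, scipy, OpenCV 4.12 (cv2) and the standard library are available. Lean on these libraries where they do the work, as an engineer would, in place of code of your own. Each camera call takes 0.05 s, during which the arm holds its last target. There are 200 camera calls.

TASK

Take the steel guide pin out of the wooden pin block, stand it fully home in the gearbox housing's empty bore diagonally opposite the guide pin that already stands there, and let go of it. Then pick up the aluminium cover, carry it over the things in between, and hold it level about a centimetre above the tips of both guide pins, its edges in line with the housing's and its holes over the pins so that it would drop straight onto them, but touching neither pins nor housing, so that I can run sealant round the joint face: finish while still holding it there. Leave the brass drift in the block and do not disturb the other things on the bench.

Things in the scene. Friction and masses are not known exactly. Their poses are not given: they have to be found in the camera images.
- housing: green gearbox housing fixed to the bench, left or right, any yaw; 104 x 134 mm (x by y), 120 over foot lugs, 60 high; origin: centre of underside, z up. Its bright top face at 60 mm has a bearing pocket in the middle and four bores of 13.5 mm at x +-37, y +-52, 35 mm deep (floor 25 mm above the bench)
- bore_standing (a point): middle of the mouth of the bore at x +37, y +52 of the housing, in which the standing pin stands
- bore_empty (a point): middle of the mouth of the empty bore at x -37, y -52 of the housing, across the diagonal from the standing pin; here the guide pin belongs. The bores on the other diagonal stay empty
- standing_pin: bright steel guide pin, 12 mm across, 110 mm long, both ends tapered, loose in its bore of the housing, standing 75 mm out of the top face; origin at the centre of its foot, z along the pin to its tip
- standing_pin_tip (a point): centre of the upper end of the standing pin
- guide_pin: second guide pin, just like the standing one (steel, 12 x 110 mm, about 0.1 kg, the foot tapers to 7 mm over the last 4 mm), upright in a hole of the wooden block, 75 mm out of its top; origin at the centre of its foot, z along the pin to its tip
- guide_pin_tip (a point): centre of the upper end of the guide pin
- pin_block: hardwood block fixed to the bench, 44 x 100 x 45 mm, two holes along its y at -32 and +32 mm, 35 mm deep (floor 10 mm above the bench); origin at the centre of its underside. Which hole has the guide pin varies
- brass_drift: brass drift, 12 mm across, 85 mm long, upright in the other hole of the block; not needed, stays there; origin at the centre of its foot
- cover: aluminium cover, 0.35 to 0.7 kg, flat on the bench: plate 104 x 134 (x by y) x 12 mm with a round hub to grip in the middle, 44 mm across, up to 56 mm above the underside (a low 60 mm collar at its foot does not hinder fingers). Four through holes of 15.5 mm at x +-37, y +-52. Origin: centre of underside, z up. It fits the housing either way round (half a turn)
- cover_hole_1 (a point): centre of the cover's hole at x +37, y +52, at the underside
- cover_hole_2 (a point): centre of the cover's hole at x -37, y -52, at the underside
- bush: turned steel bush standing on end, 41 mm across, 62 mm high, between cover and housing; bystander; origin at the centre of its underside
- drill_chuck: steel drill chuck standing on end, 37 mm across, 68 mm high, between cover and housing; bystander; origin at the centre of its underside
- spray_bottle: red and grey spray bottle, 61 x 42 mm, 169 mm high, standing farther back; bystander; origin at the centre of its underside

How it is judged:
By the outcome, as a careful person would: the job done as asked, in the order asked, and still so for the second after the job is handed in, while the arm keeps its last pose, push and grip.
It also fails if it takes over 64 s, if anything falls off the work surface, if the arm or the gripper's body presses on something with over 40 N, if the wrist force passes 120 N, or if a joint passes its speed limit or range.

## Working session

There is one attempt and no reset: what is moved stays moved. The work goes in short steps, Python scripts to look and compute and a tool call to move; the robot and the scene stay as the last step left them, time stands still between calls to the robot, and variables do not carry over. Pictures are saved under pics/ and viewed, at most 10 in all, crops included, and the job is handed in when it is done.

Besides the shell and the picture viewer there is one more tool, called after "Emit:" as name([rows], argument=value, ...), one row to a line, values as JSON. jog_arm: Moves the arm, as the interface text tells. Shifts and turns lie within -1 to 1; 1 stands for 10 cm of shift or 360 degrees of turn. Its arguments: {"type":"object","properties":{"moves":{"type":"array"},"grip_force":{"type":"number"}},"required":["moves"]}

```bash
mkdir -p pics; ls; python3 - <<'E'
from rig import sensors, optics, workorder, arm
import cv2, numpy as np, pickle
print(sensors.observe())
print([a for a in dir(arm) if a[0]!='_'])
for n in ("side","top"):
    c=optics.capture(n); pickle.dump(c,open(f'{n}0.pkl','wb'))
    cv2.imwrite(f'pics/{n}0.png',c['img'][:,:,::-1]); print(n,c['mtx'],c['k1'],c['position'],c['rotation'])
E
```

```text
pics
{'t': 0.0, 'qpos': array([-1.23995944e+00,  2.76570628e-01,  1.50610091e+00, -1.71244357e-05,
        1.36067508e+00, -1.21015431e-01]), 'qd': array([ 2.94941768e-05, -1.60726585e-03,  5.44437108e-04,  4.78557048e-04,
       -2.39310656e-03, -1.69287750e-03]), 'joint_torque': array([ 6.43961048e-04, -4.04580688e+01, -2.37228996e+01,  7.07174325e-02,
        3.47360212e-02, -1.50252040e-04]), 'tool_pos': array([ 250.98127636, -517.10608786,  403.83116091]), 'eef_rot': array([-3.06005597e+00, -7.03360407e-01,  3.14496135e-04]), 'force': array([ 0.37998202, -0.70958675, -0.08202704]), 'ft_torque': array([0.00593412, 0.00522583, 0.06603673]), 'gripper_force': 0.0, 'gripper_width': 1.0015785970338937}
['PlanningError', 'tip_extent']
side [[438.62182228   0.         317.99218618]
 [  0.         438.62182228 205.86175468]
 [  0.           0.           1.        ]] -0.07486987555971436 [248.49064371 678.66947367 500.31063869] [-0.59797004  2.44263131 -1.45338652]
top [[367.0927946    0.         315.05728529]
 [  0.         367.0927946  198.5322534 ]
 [  0.           0.           1.        ]] -0.06090235659509945 [506.96238627  43.43757758 972.36951158] [-2.16788989  2.17361369 -0.16195309]
```

View pics/top0.png

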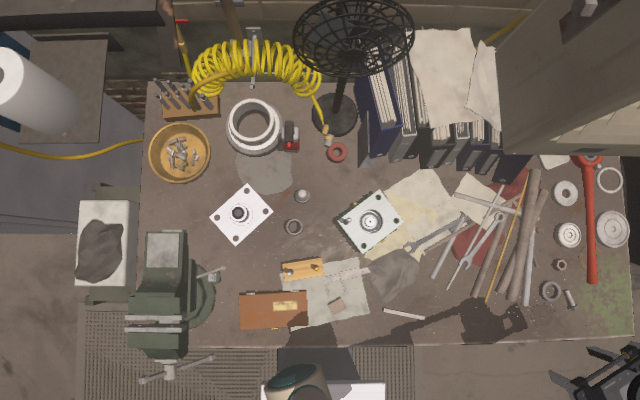

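View pics/side0.png

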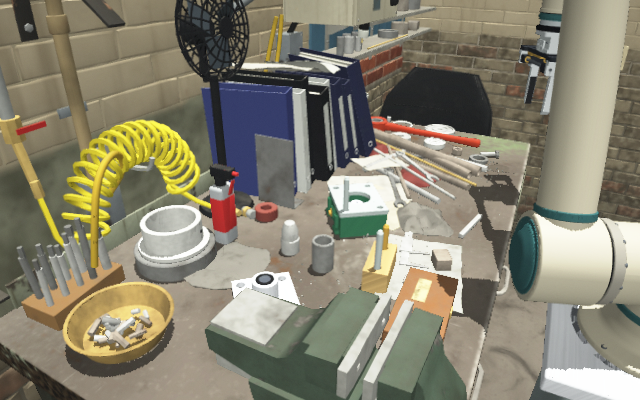

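```bash
cat > h.py <<'E'
import numpy as np, cv2, pickle
from scipy.spatial.transform import Rotation as R
def cam(c): return np.array(c['position']), R.from_rotvec(c['rotation']).as_matrix()
def rays(c,uv):
    uv=np.atleast_2d(np.float64(uv)); d=(uv-c['mtx'][:2,2])/c['mtx'][0,0]; s=d.copy()
    for _ in range(10): s=d/(1+c['k1']*(s**2).sum(1,keepdims=True))
    return np.c_[s,np.ones(len(s))]@cam(c)[1].T
def plane(c,uv,z):
    p=cam(c)[0]; d=rays(c,uv); return p+d*((z-p[2])/d[:,2:])
def proj(c,P):
    p,M=cam(c); q=(np.atleast_2d(P)-p)@M; s=q[:,:2]/q[:,2:]
    return s*(1+c['k1']*(s**2).sum(1,keepdims=True))*c['mtx'][0,0]+c['mtx'][:2,2]
def tri(c1,a,c2,b):
    p1,p2=cam(c1)[0],cam(c2)[0]; d1,d2=rays(c1,a)[0],rays(c2,b)[0]
    st=np.linalg.lstsq(np.c_[d1,-d2],p2-p1,rcond=None)[0]
    x,y=p1+st[0]*d1,p2+st[1]*d2; return (x+y)/2,np.linalg.norm(x-y)
def depthpts(c):
    v,u=np.mgrid[:400,:640]; uv=np.c_[u.ravel(),v.ravel()]
    return (cam(c)[0]+rays(c,uv)*c['z_map'].reshape(-1,1)).reshape(400,640,3)
load=lambda n: pickle.load(open(n,'rb'))
E
python3 - <<'E'
from h import *
t=load('top0.pkl'); s=load('side0.pkl')
a=cv2.resize(t['img'][175:285,200:415],None,fx=3.7,fy=3.7,interpolation=cv2.INTER_CUBIC)
cv2.imwrite('pics/topc.png',a[:,:,::-1])
b=cv2.resize(s['img'][165:305,225:425],None,fx=4,fy=4,interpolation=cv2.INTER_CUBIC)
cv2.imwrite('pics/sidec.png',b[:,:,::-1])
for n,c in (('top',t),('side',s)):
    D=depthpts(c)
    for uv in {'top':[(241,214),(225,218),(369,221),(385,225),(302,195),(293,226),(302,268),(290,130),(170,250),(260,320)],'side':[(265,290),(350,220),(320,255)]}[n]: print(n,uv,D[uv[1],uv[0]].round(1))
E
```

```text
top (241, 214) [580.8 203.7  56.1]
top (225, 218) [573.9 252.9  12.6]
top (369, 221) [ 563.  -118.1   48. ]
top (385, 225) [ 552.1 -156.    60.2]
top (302, 195) [627.1  51.3  66.6]
top (293, 226) [553.2  75.6   2. ]
top (302, 268) [446.4  51.6  43.5]
top (290, 130) [761.4  77.6 169.9]
top (170, 250) [493.1 345.5 145.3]
top (260, 320) [318.5 156.   35.7]
side (265, 290) [571.5 231.3  50.4]
side (350, 220) [546.6 -48.5  41. ]
side (320, 255) [544.   93.   41.6]
```

View pics/topc.png

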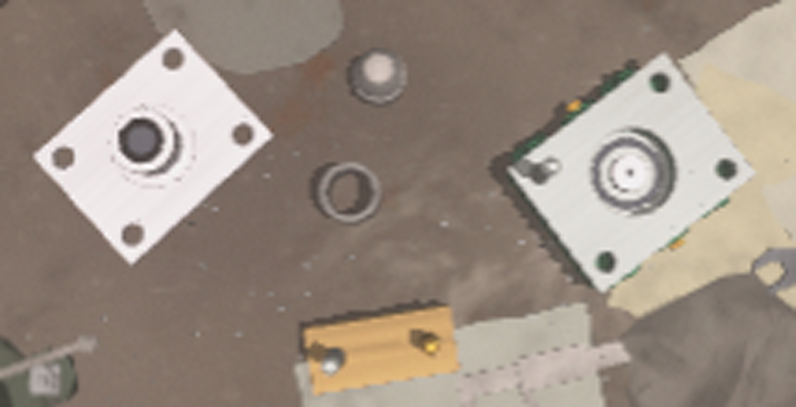

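View pics/sidec.png

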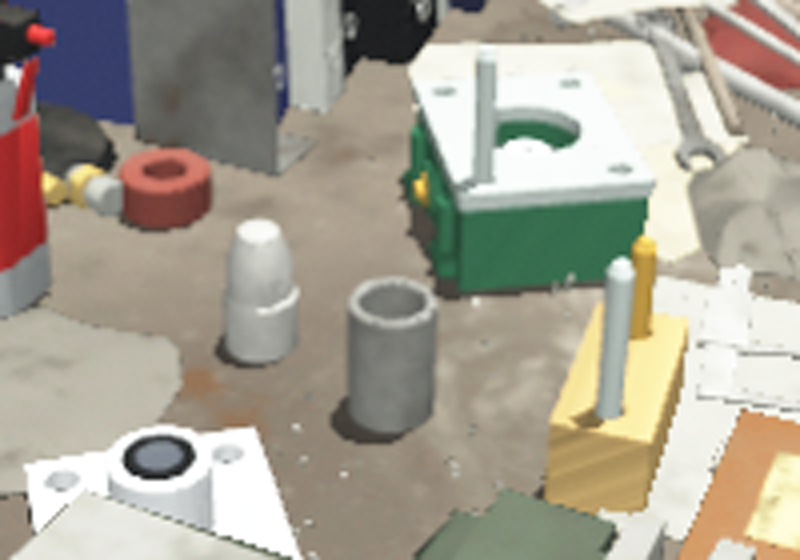

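The views show: in the top view the cover is around px (241,214), the housing around (372,221) with its standing pin at the left bore and the empty diagonal bore at the right (396,220), and the guide pin tip is around (290,273), with the drift at (316,268). The bush and chuck sit between cover and housing, and the vise lies to the left.

```bash
cat > m.py <<'E'
from h import *
t=load('top0.pkl'); s=load('side0.pkl')
g=cv2.cvtColor(t['img'],cv2.COLOR_RGB2GRAY)
def hole(u,v,r=5,c=g,thr=None):
    p=c[v-r:v+r+1,u-r:u+r+1].astype(float); hi=np.percentile(p,80); w=np.clip(hi-15-p,0,None)
    yy,xx=np.mgrid[v-r:v+r+1,u-r:u+r+1]; k=(xx-u)**2+(yy-v)**2<=r*r; w=w*k
    return np.array([(w*xx).sum(),(w*yy).sum()])/w.sum()
def topc(x,y): return int(round(200+x/3.7-.37)),int(round(175+y/3.7-.37))
ch=np.array([hole(*topc(*p)) for p in [(173,58),(243,133),(132,234),(63,156)]])
hh=np.array([hole(*topc(*p)) for p in [(660,82),(727,168),(606,261)]])
D=depthpts(t)
E
python3 - <<'E'
from m import *
print(ch.round(2),hh.round(2))
def heights(name,hs,z):
    P=plane(t,hs,z); print(name,P.round(1)[:,:2].tolist())
    return P
C=heights('cover',ch,12); 
print('sides',[np.linalg.norm(C[i]-C[(i+1)%4]).round(1) for i in range(4)],'c',C.mean(0))
H=heights('hous',hh,60); print([np.linalg.norm(H[i]-H[j]).round(1) for i,j in((0,1),(1,2),(0,2))],'centre',(H[0]+H[2])/2)
# plate depth heights
for n,P in(('cover',ch),('hous',hh)):
    c=P.mean(0) if n=='cover' else (P[0]+P[2])/2
    for p in P:
        q=(0.55*p+0.45*c).round().astype(int); print(n,'z',D[q[1],q[0],2].round(1),end=' ')
# pins : side bright tips & top tips
print()
for name,tt,ss in (('guide',(332,356),(620,262)),('stand',(553,166),(487,52)),('drift',(430,341),(645,242))):
    a=(200+tt[0]/3.7-.37,175+tt[1]/3.7-.37); b=(225+ss[0]/4-.37,165+ss[1]/4-.37)
    print(name,a,b,tri(t,a,s,b))
# local pixel patches
np.set_printoptions(linewidth=200)
print('guide top');print(g[263:281,280:300])
print('stand top');print(g[212:230,336:356])
gs=cv2.cvtColor(s['img'],cv2.COLOR_RGB2GRAY)
print('guide side');print(gs[224:240,370:392]); print('stand side');print(gs[172:184,336:356])
E
```

```text
[[246.26 190.38]
 [265.2  210.87]
 [235.34 237.96]
 [216.64 217.16]] [[377.93 196.85]
 [395.88 220.28]
 [363.38 245.4 ]]
cover [[646.7, 198.7], [592.5, 148.2], [522.0, 224.9], [576.1, 274.9]]
sides [np.float64(74.2), np.float64(104.2), np.float64(73.7), np.float64(103.9)] c [584.32442633 211.69157127  12.        ]
hous [[623.1, -140.0], [563.8, -184.0], [501.8, -100.7]]
[np.float64(73.9), np.float64(103.8), np.float64(127.5)] centre [ 562.46354573 -120.33993901   60.        ]
cover z 10.1 cover z 12.5 cover z 9.7 cover z 11.6 hous z 57.7 hous z 61.6 hous z 59.3 
guide (289.35972972972974, 270.8462162162162) (379.63, 230.13) (array([442.65886447,  79.20808659, 116.31046311]), np.float64(4.589823264513789))
stand (349.0894594594595, 219.49486486486487) (346.38, 177.63) (array([561.98249066, -57.44187863, 130.46142357]), np.float64(0.7376123620759486))
drift (315.8462162162162, 266.7921621621622) (385.88, 225.13) (array([450.62850848,  17.8282097 ,  91.00925094]), np.float64(3.215574824837185))
guide top
[[104  81  90 104 122 131 133 140 160 170 171 170 169 169 169 166 166 168 166 167]

[... 4692 characters left out ...]
35 138 140 141 142 142 145 144 137]
 [233 234 234 234 236 239 239 239 236 245 247 244 241 232 233 233 232 232 232 230]
 [247 248 247 247 246 244 245 244 237 239 243 245 244 243 247 247 247 247 247 247]
 [247 247 247 246 246 245 245 242 227 220 231 239 238 242 247 247 247 247 247 247]
 [247 247 247 247 247 247 247 238 213 221 236 241 241 244 247 247 247 247 247 247]
 [247 247 248 248 248 248 248 228 174 189 205 212 213 237 247 247 247 247 247 247]
 [247 247 248 248 248 249 249 224 150 167 175 179 177 232 248 248 248 247 244 244]
 [247 247 248 248 249 249 250 225 151 167 178 181 176 232 249 248 248 248 246 246]
 [247 247 248 248 249 249 250 226 149 167 177 180 175 232 248 244 238 242 246 245]]
```

```bash
python3 - <<'E'
from m import *
print('guide tri',tri(t,(288.8,273.6),s,(380,230.8)),plane(t,(288.8,273.6),120))
print('stand tri',tri(t,(349.2,219.5),s,(346.2,176.6)),plane(t,(349.2,219.5),135))
# block top from orange mask, hole line
hsv=cv2.cvtColor(t['img'],cv2.COLOR_RGB2HSV); m=cv2.inRange(hsv,(8,90,110),(28,255,255)); m[:255]=0;m[288:]=0;m[:,:275]=0;m[:,330:]=0
c=max(cv2.findContours(m,0,2)[0],key=cv2.contourArea); c=cv2.convexHull(c)
B=plane(t,c[:,0],45)[:,:2].astype(np.float32); r=cv2.minAreaRect(B); print('block',r, 'z',np.median(D[m>0][:,2]))
a=cv2.boxPoints(r); e=[a[1]-a[0],a[2]-a[1]]; u=max(e,key=np.linalg.norm); u/=np.linalg.norm(u); print('holes',r[0]+32*u,r[0]-32*u,u)
# obstacles near cover
for z in(20,60,110,140): 
    k=(D[...,2]>z)&(np.hypot(D[...,0]-584,D[...,1]-212)<140)&(np.hypot(D[...,0]-584,D[...,1]-212)>75); print(z,k.sum(),D[k][:,:2].min(0) if k.any() else '',D[k][:,:2].max(0) if k.any() else '')
T0=R.from_rotvec([-3.06005597e+00,-7.03360407e-01,0]).as_matrix(); print(T0.round(3))
E
```

```text
guide tri (array([438.75465698,  81.23849628, 117.16134634]), np.float64(0.21499812437658902)) [[438.87990529  81.07711089 120.        ]]
stand tri (array([562.08973514, -57.31048526, 132.7432214 ]), np.float64(1.3187871793115027)) [[561.3347033  -57.29319901 135.        ]]
block ((444.26531982421875, 50.15210723876953), (44.54996109008789, 100.33233642578125), 9.01754379272461) z 44.686767450100376
holes [449.28089714  18.54761505] [439.24974251  81.75659943] [ 0.15673679 -0.9876404 ]
20 261 [448.04868254  73.67347906] [567.71444083 343.92805391]
60 239 [448.04868254  73.67347906] [567.71444083 343.92805391]
110 168 [495.07972822 318.95199848] [533.63826056 341.45957566]
140 37 [506.41426366 327.25339653] [528.80887985 338.33006032]
[[ 0.9    0.437 -0.   ]
 [ 0.437 -0.9    0.002]
 [ 0.    -0.002 -1.   ]]
```

Emit:
jog_arm([
  {"hand":1,"delta_pos":[0.2,-0.2,0],"dr":[0,0,-0.0199]},
  {"hand":1,"delta_pos":[0.4,-0.4,0],"dr":[0,0,-0.0398]},
  {"hand":1,"delta_pos":[0.6,-0.6,0],"dr":[0,0,-0.0596]},
  {"hand":1,"delta_pos":[0.8,-0.8,0],"dr":[0,0,-0.0795]},
  {"hand":1,"delta_pos":[1.0,-1.0,0],"dr":[0,0,-0.0994]},
])

```text
t: 0.52
tool_pos: [297.4, -382.3, 404.2]
eef_rot: [-2.692, -1.617, -0.0]
force: [-0.1, 0.7, 0.5]
gripper_width: 1.001
gripper_force: 0.0
```

Emit:
jog_arm([
  {"hand":0.2,"delta_pos":[0.2,-0.1,0],"dr":[0,0,-0.0199]},
  {"hand":0.2,"delta_pos":[0.4,-0.2,0],"dr":[0,0,-0.0398]},
  {"hand":0.2,"delta_pos":[0.6,-0.3,0],"dr":[0,0,-0.0596]},
  {"hand":0.2,"delta_pos":[0.8,-0.4,0],"dr":[0,0,-0.0795]},
  {"hand":0.2,"delta_pos":[1.0,-0.5,0],"dr":[0,0,-0.0994]},
])

```text
t: 0.93
tool_pos: [300.6, -270.7, 404.3]
eef_rot: [-2.065, -2.367, -0.0]
force: [-0.0, 0.5, -0.8]
gripper_width: 0.68
gripper_force: 0.0
```

Emit:
jog_arm([
  {"hand":0.2,"delta_pos":[0.3,0.2,0],"dr":[0,0,0]},
  {"hand":0.2,"delta_pos":[0.65,0.4,0],"dr":[0,0,0]},
  {"hand":0.2,"delta_pos":[1.0,0.6,0],"dr":[0,0,0]},
])

```text
t: 1.18
tool_pos: [347.3, -163.6, 404.5]
eef_rot: [2.075, 2.359, 0.0]
force: [1.3, 0.7, 0.2]
gripper_width: 0.601
gripper_force: 0.0
```

```bash
cat >> h.py <<'E'
def dl(target,yaw=None):
    """print shift/turn in move units from present measured pose to TCP target, yaw = world angle of tool y (deg)"""
    from rig import sensors
    o=sensors.observe(); M=R.from_rotvec(o['eef_rot']).as_matrix(); d=M.T@(np.array(target)-o['tool_pos'])/100
    print('t',round(o['t'],2),'pos',o['tool_pos'].round(1),'f',o['force'].round(1),'w',round(o['gripper_width'],3),'q',o['qpos'].round(2),'yawy',np.degrees(np.arctan2(M[1,1],M[0,1])).round(2),'tilt',np.degrees(M[:2,2]).round(2))
    w=[0,0,0]
    if yaw is not None:
        a=np.radians(yaw); y=[np.cos(a),np.sin(a),0]; z=[0,0,-1]; G=np.c_[np.cross(y,z),y,z]
        w=R.from_matrix(M.T@G).as_rotvec()/(2*np.pi)
    print('delta',d.round(4),'turn',np.round(w,4))
E
python3 -c "
from h import *; dl([439.1,81.4,330],9)"
```

```text
t 1.18 pos [ 347.3 -163.6  404.5] f [1.3 0.7 0.2] w 0.601 q [-0.62 -0.02  1.86  0.    1.3  -0.75] yawy 7.32 tilt [0.01 0.  ]
delta [2.3133 1.2232 0.7453] turn [ 0.     -0.     -0.0047]
```

Emit:
jog_arm([
  {"hand":0.2,"delta_pos":[0.33,0.2,0],"dr":[0,0,0]},
  {"hand":0.2,"delta_pos":[0.66,0.4,0],"dr":[0,0,0]},
  {"hand":0.2,"delta_pos":[1.0,0.6,0],"dr":[0,0,-0.0047]},
])

```text
t: 1.43
tool_pos: [393.9, -56.2, 404.6]
eef_rot: [2.037, 2.391, -0.0]
force: [1.0, -0.5, 0.6]
gripper_width: 0.601
gripper_force: 0.0
```

Emit:
jog_arm([
  {"hand":0.2,"delta_pos":[0.35,0.2,0.2],"dr":[0,0,0]},
  {"hand":0.2,"delta_pos":[0.7,0.4,0.4],"dr":[0,0,0]},
  {"hand":0.2,"delta_pos":[1.0,0.55,0.5],"dr":[0,0,0]},
  {"hand":0.2,"delta_pos":[1.0,0.55,0.5],"dr":[0,0,0]},
])

```text
t: 1.77
tool_pos: [432.5, 54.8, 352.1]
eef_rot: [-2.026, -2.394, -0.001]
force: [0.6, 0.0, 0.7]
gripper_width: 0.596
gripper_force: 0.0
```

```bash
python3 -c "
from h import *; dl([439.1,81.4,272],9)"
```

```text
t 1.77 pos [432.5  54.8 352.1] f [0.6 0.  0.7] w 0.596 q [-0.04  0.11  1.86  0.    1.17 -0.2 ] yawy 9.52 tilt [-0.22  0.22]
delta [0.2481 0.1122 0.8015] turn [-0.0005 -0.0007  0.0014]
```

Emit:
jog_arm([
  {"hand":0.2,"delta_pos":[0.25,0.1,0],"dr":[0,0,0]},
  {"hand":0.2,"delta_pos":[0.25,0.1,0],"dr":[0,0,0]},
  {"hand":0.2,"delta_pos":[0.25,0.1,0],"dr":[0,0,0]},
  {"hand":0.2,"delta_pos":[0.25,0.1,0],"dr":[0,0,0]},
  {"hand":0.2,"delta_pos":[0.25,0.1,0],"dr":[0,0,0]},
])

```text
t: 2.18
tool_pos: [437.9, 74.6, 354.8]
eef_rot: [2.039, 2.39, -0.001]
force: [-0.3, -0.8, -0.6]
gripper_width: 0.601
gripper_force: 0.0
```

```bash
python3 - <<'E'
from h import *; dl([439.1,81.4,272],9)
from rig import optics
import pickle
ims=[]
for n,b in(('side',(300,160,500,310)),('top',(230,220,430,370))):
    c=optics.capture(n); pickle.dump(c,open(n+'1.pkl','wb'))
    ims.append(cv2.resize(c['img'][b[1]:b[3],b[0]:b[2]],None,fx=2,fy=2,interpolation=cv2.INTER_CUBIC))
cv2.imwrite('pics/a1.png',np.hstack(ims)[:,:,::-1])
E
```

```text
t 2.18 pos [437.9  74.6 354.8] f [-0.3 -0.8 -0.6] w 0.601 q [ 0.01  0.12  1.85 -0.    1.18 -0.15] yawy 9.07 tilt [-0.   -0.04]
delta [0.0657 0.0223 0.8276] turn [-0.      0.0001  0.0002]
```

View pics/a1.png

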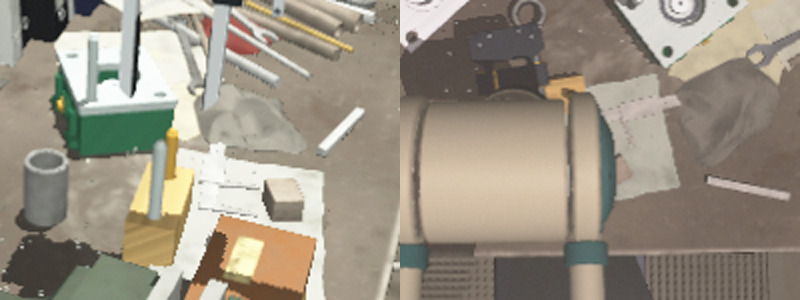

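The side view shows the open fingertips around px (365,207) and (405,214), straddling the pin line, with the pin tip at (380,231). The top view of the pin is hidden by the wrist. The gap leaves ample room, so I'll descend.

Emit:
jog_arm([
  {"hand":0.2,"delta_pos":[0.065,0.02,0.2],"dr":[0,0,0]},
  {"hand":0.2,"delta_pos":[0.065,0.02,0.4],"dr":[0,0,0]},
  {"hand":0.2,"delta_pos":[0.065,0.02,0.6],"dr":[0,0,0]},
  {"hand":0.2,"delta_pos":[0.065,0.02,0.82],"dr":[0,0,0]},
  {"hand":0.2,"delta_pos":[0.065,0.02,0.82],"dr":[0,0,0]},
])

```text
t: 2.7
tool_pos: [437.4, 81.5, 269.7]
eef_rot: [-2.036, -2.386, 0.008]
force: [-0.4, 0.7, -0.6]
gripper_width: 0.6
gripper_force: 0.0
```

```bash
python3 - <<'E'
from h import *; dl([439.1,81.4,272],9)
from rig import optics
import pickle
c=optics.capture('side'); pickle.dump(c,open('side2.pkl','wb'))
x,y,w,h=320,170,120,110
cv2.imwrite('pics/a2.png',cv2.resize(c['img'][y:y+h,x:x+w],None,fx=5,fy=5,interpolation=cv2.INTER_CUBIC)[:,:,::-1])
a=np.radians(9); yy=np.array([np.cos(a),np.sin(a),0])
from rig import sensors
p=sensors.observe()['tool_pos']-[0,0,199]
print([proj(c,p+k*yy).round(1).tolist() for k in(-28,0,28)])
E
```

```text
t 2.7 pos [437.4  81.5 269.7] f [-0.4  0.7 -0.6] w 0.6 q [ 0.03  0.21  1.97 -0.    0.96 -0.13] yawy 9.06 tilt [-0.42 -0.03]
delta [-0.0038  0.0166 -0.023 ] turn [-0.0012 -0.0001  0.0002]
[[[394.6, 256.3]], [[378.3, 253.3]], [[362.3, 250.3]]]
```

View pics/a2.png

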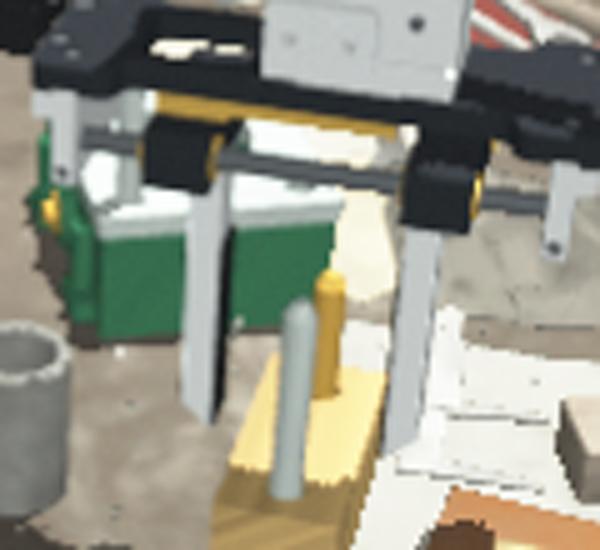

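The pin shaft at about px (379,250) is midway between the fingers at (361,252) and (398,258), so I'll grip.

Emit:
jog_arm([
  {"hand":-1,"delta_pos":[0,0,0],"dr":[0,0,0]},
  {"hand":-1,"delta_pos":[0,0,0],"dr":[0,0,0]},
  {"hand":-1,"delta_pos":[0,0,0],"dr":[0,0,0]},
  {"hand":-1,"delta_pos":[0,0,0],"dr":[0,0,0]},
  {"hand":-1,"delta_pos":[0,0,0],"dr":[0,0,0]},
], grip_force=25)

```text
t: 3.17
tool_pos: [439.3, 82.4, 273.4]
eef_rot: [2.036, 2.39, 0.002]
force: [-0.6, -0.0, 0.5]
gripper_width: 0.281
gripper_force: 0.0
```

Emit:
jog_arm([
  {"hand":-1,"delta_pos":[0,0,0],"dr":[0,0,0]},
  {"hand":-1,"delta_pos":[0,0,0],"dr":[0,0,0]},
  {"hand":-1,"delta_pos":[0,0,0],"dr":[0,0,0]},
  {"hand":-1,"delta_pos":[0,0,0],"dr":[0,0,0]},
  {"hand":-1,"delta_pos":[0,0,0],"dr":[0,0,0]},
])

```text
t: 3.58
tool_pos: [439.2, 82.4, 272.8]
eef_rot: [2.037, 2.391, 0.0]
force: [-0.2, -0.9, 2.6]
gripper_width: 0.124
gripper_force: 25.0
```

```bash
python3 -c "
from h import *; dl([439.1,81.4,322],9)"
```

```text
t 3.58 pos [439.2  82.4 272.8] f [-0.2 -0.9  2.6] w 0.124 q [ 0.03  0.21  1.97 -0.    0.97 -0.13] yawy 9.14 tilt [ 0.02 -0.  ]
delta [-0.0098 -0.0028 -0.4916] turn [0.0001 0.     0.0004]
```

Emit:
jog_arm([
  {"hand":-1,"delta_pos":[0,0,-0.2],"dr":[0,0,0]},
  {"hand":-1,"delta_pos":[0,0,-0.4],"dr":[0,0,0]},
  {"hand":-1,"delta_pos":[0,0,-0.6],"dr":[0,0,0]},
  {"hand":-1,"delta_pos":[0,0,-0.8],"dr":[0,0,0]},
  {"hand":-1,"delta_pos":[0,0,-1.0],"dr":[0,0,0]},
])

```text
t: 4.0
tool_pos: [438.8, 82.4, 373.2]
eef_rot: [-2.037, -2.391, 0.001]
force: [0.3, -0.3, -1.4]
gripper_width: 0.121
gripper_force: 25.0
```

Emit:
jog_arm([
  {"hand":-1,"delta_pos":[-0.2,0.06,0],"dr":[0,0,0]},
  {"hand":-1,"delta_pos":[-0.4,0.12,0],"dr":[0,0,0]},
  {"hand":-1,"delta_pos":[-0.6,0.18,0],"dr":[0,0,0]},
  {"hand":-1,"delta_pos":[-0.8,0.24,0],"dr":[0,0,0]},
  {"hand":-1,"delta_pos":[-1.0,0.3,0],"dr":[0,0,0]},
])

```text
t: 4.42
tool_pos: [484.7, -12.4, 372.3]
eef_rot: [-2.037, -2.391, 0.001]
force: [0.6, 1.1, -2.1]
gripper_width: 0.12
gripper_force: 25.0
```

Emit:
jog_arm([
  {"hand":-1,"delta_pos":[-0.2,0.06,0],"dr":[0,0,0]},
  {"hand":-1,"delta_pos":[-0.4,0.12,0],"dr":[0,0,0]},
  {"hand":-1,"delta_pos":[-0.6,0.18,0],"dr":[0,0,0]},
  {"hand":-1,"delta_pos":[-0.8,0.24,0],"dr":[0,0,0]},
  {"hand":-1,"delta_pos":[-1.0,0.3,0],"dr":[0,0,0]},
])

```text
t: 4.83
tool_pos: [530.3, -106.5, 372.1]
eef_rot: [-2.037, -2.39, 0.001]
force: [0.3, 0.5, -0.7]
gripper_width: 0.121
gripper_force: 25.0
```

Emit:
jog_arm([
  {"hand":-1,"delta_pos":[-0.3,0.08,0],"dr":[0,0,0]},
  {"hand":-1,"delta_pos":[-0.6,0.16,0],"dr":[0,0,0]},
  {"hand":-1,"delta_pos":[-0.8,0.22,0],"dr":[0,0,0]},
  {"hand":-1,"delta_pos":[-0.8,0.22,0],"dr":[0,0,0]},
  {"hand":-1,"delta_pos":[-0.8,0.22,0],"dr":[0,0,0]},
])

```text
t: 5.25
tool_pos: [564.7, -181.8, 371.6]
eef_rot: [-2.038, -2.388, 0.0]
force: [-0.7, 0.6, -1.5]
gripper_width: 0.12
gripper_force: 25.0
```

```bash
python3 -c "
from h import *; dl([563.9,-183.0,338],9)"
```

```text
t 5.25 pos [ 564.7 -181.8  371.6] f [-0.7  0.6 -1.5] w 0.12 q [-0.43  0.32  1.52  0.    1.3  -0.59] yawy 9.04 tilt [-0.1   0.07]
delta [-0.0108 -0.0089  0.3361] turn [-0.0002 -0.0002  0.0001]
```

Emit:
jog_arm([
  {"hand":-1,"delta_pos":[-0.01,-0.01,0.15],"dr":[0,0,0]},
  {"hand":-1,"delta_pos":[-0.01,-0.01,0.36],"dr":[0,0,0]},
  {"hand":-1,"delta_pos":[-0.01,-0.01,0.36],"dr":[0,0,0]},
  {"hand":-1,"delta_pos":[-0.01,-0.01,0.36],"dr":[0,0,0]},
  {"hand":-1,"delta_pos":[-0.01,-0.01,0.36],"dr":[0,0,0]},
])

```text
t: 5.67
tool_pos: [563.7, -181.4, 337.4]
eef_rot: [2.036, 2.392, 0.0]
force: [-0.4, 0.6, -0.7]
gripper_width: 0.123
gripper_force: 25.0
```

```bash
python3 - <<'E'
from h import *; dl([563.9,-183.0,338],9)
from rig import optics, sensors
import pickle
ims=[]
for n,b in(('side',(330,160,410,240)),('top',(340,180,420,260))):
    c=optics.capture(n); pickle.dump(c,open(n+'3.pkl','wb'))
    ims.append(cv2.resize(c['img'][b[1]:b[3],b[0]:b[2]],None,fx=5,fy=5,interpolation=cv2.INTER_CUBIC))
    p=sensors.observe()['tool_pos']; print(n,'tip,foot',proj(c,[p-[0,0,152.8],p-[0,0,262.8]]).round(1).tolist(),'bores E,S,+-,-+',proj(c,[[563.8,-184,60],[561.1,-56.7,60],[623.1,-140,60],[501.8,-100.7,60]]).round(1).tolist())
cv2.imwrite('pics/a3.png',np.hstack(ims)[:,:,::-1])
E
```

```text
t 5.67 pos [ 563.7 -181.4  337.4] f [-0.4  0.6 -0.7] w 0.123 q [-0.43  0.35  1.57  0.    1.22 -0.59] yawy 9.19 tilt [0.03 0.  ]
delta [-0.0157 -0.0004 -0.0059] turn [0.0001 0.     0.0005]
side tip,foot [[369.9, 133.4], [367.0, 179.3]] bores E,S,+-,-+ [[367.1, 184.8], [345.6, 208.7], [335.7, 186.9], [379.9, 206.1]]
top tip,foot [[409.0, 216.6], [396.5, 219.8]] bores E,S,+-,-+ [[395.9, 220.3], [345.4, 221.6], [377.9, 196.9], [363.4, 245.4]]
```

View pics/a3.png

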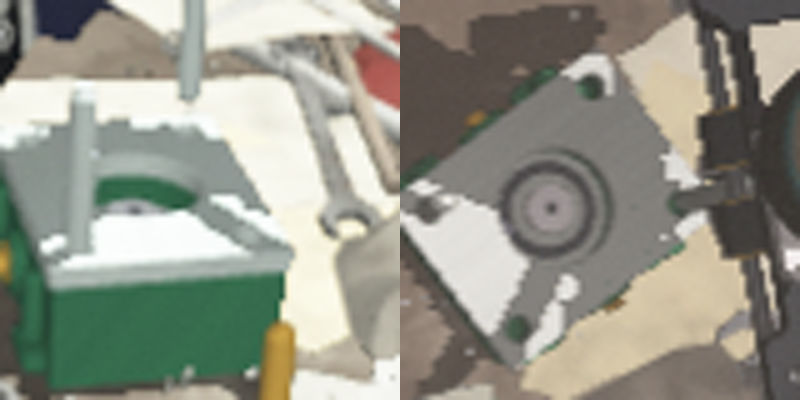

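```bash
python3 - <<'E'
from m import *
np.set_printoptions(linewidth=220)
s3=load('side3.pkl'); t3=load('top3.pkl')
gs=cv2.cvtColor(s['img'],cv2.COLOR_RGB2GRAY)
for u,v in((368,185),(380,207),(336,187)):
    h=hole(u,v,5,gs); print('side0 hole',h.round(2),plane(s,h,60).round(1))
g3=cv2.cvtColor(s3['img'],cv2.COLOR_RGB2GRAY); print(g3[166:184,358:378])
k=cv2.cvtColor(t3['img'],cv2.COLOR_RGB2GRAY); print(k[212:228,390:412])
print(gs[180:191,360:377])
E
```

```text
side0 hole [367.17 185.4 ] [[ 562.5 -181.3   60. ]]
side0 hole [380.11 208.63] [[497.6 -90.6  60. ]]
side0 hole [335.72 187.5 ] [[ 621.8 -137.3   60. ]]
[[147 147 153 182 222 215 186 183 169 168 177 174 155 223 244 245 244 244 244 244]
 [147 147 147 147 167 174 193 170 152 169 177 173 155 227 244 244 244 243 244 244]
 [140 142 142 143 145 152 176 163 152 171 178 174 150 225 244 243 243 239 233 231]
 [133 136 135 134 143 146 144 139 154 172 177 172 150 208 222 209 208 194 177 176]
 [135 134 133 132 134 136 142 137 153 172 178 173 150 166 164 148 147 141 121 123]
 [139 138 136 135 135 134 120 123 153 173 179 172 150 141 144 145 146 148 137 134]
 [139 138 138 138 139 138 126 136 160 175 178 171 147 136 166 159 141 142 147 147]
 [139 140 142 142 141 140 138 146 161 174 178 169 145 132 152 148 137 137 139 142]
 [140 119 125 144 143 142 142 145 159 175 177 169 143 132 130 132 134 135 135 125]
 [143 128 133 144 143 144 145 148 162 175 177 168 156 153 154 179 194 193 194 187]
 [231 231 232 231 231 232 233 199 163 175 177 166 212 232 232 237 240 240 239 239]
 [246 247 247 247 247 247 247 222 
[... 2086 characters left out ...]
248 247 247 247 246 243 238 242 244 244 245 245 245 246 246]
 [248 248 248 247 247 247 242 233 236 242 244 244 244 245 245 246 246]
 [250 250 250 250 250 250 248 245 248 249 250 250 247 245 245 246 246]
 [251 252 251 251 251 247 240 240 234 244 251 252 251 248 246 245 245]
 [251 251 251 251 242 214 198 199 182 196 242 251 252 246 245 247 247]
 [251 251 252 251 244 214 196 197 205 205 242 251 252 250 248 248 248]
 [251 251 252 252 251 247 245 245 246 246 250 252 252 252 251 249 247]
 [251 251 252 252 252 252 252 252 251 252 252 252 252 252 252 247 244]
 [251 251 252 252 252 252 252 252 252 252 252 252 252 252 252 250 247]
 [251 251 251 252 252 252 252 252 252 252 252 252 252 252 252 252 250]]
```

In the side view the pin foot is at px (367.3,179.5), which extrapolates to about (366.9,185.7) at the face. The bore is at (367.2,185.4). The top view has the bore at (395.9,220.3). The pin therefore needs about 1.5 mm in −y and 0.4 mm in −x before insertion.

Emit:
jog_arm([
  {"hand":-1,"delta_pos":[-0.014,-0.006,0.03],"dr":[0,0,0]},
  {"hand":-1,"delta_pos":[-0.014,-0.006,0.07],"dr":[0,0,0]},
  {"hand":-1,"delta_pos":[-0.014,-0.006,0.11],"dr":[0,0,0]},
  {"hand":-1,"delta_pos":[-0.014,-0.006,0.15],"dr":[0,0,0]},
  {"hand":-1,"delta_pos":[-0.014,-0.006,0.18],"dr":[0,0,0]},
])

```text
t: 6.18
tool_pos: [563.2, -183.7, 318.0]
eef_rot: [-2.037, -2.391, 0.0]
force: [0.7, -0.5, -0.9]
gripper_width: 0.119
gripper_force: 25.0
```

```bash
python3 -c "
from h import *; dl([563.3,-182.9,287.8],9)"
```

```text
t 6.18 pos [ 563.2 -183.7  318. ] f [ 0.7 -0.5 -0.9] w 0.119 q [-0.43  0.36  1.6   0.    1.18 -0.59] yawy 9.13 tilt [-0.03  0.02]
delta [0.0072 0.0022 0.3022] turn [-0.0001 -0.0001  0.0004]
```

Emit:
jog_arm([
  {"hand":-1,"delta_pos":[0,0,0.03],"dr":[0,0,0]},
  {"hand":-1,"delta_pos":[0,0,0.06],"dr":[0,0,0]},
  {"hand":-1,"delta_pos":[0,0,0.09],"dr":[0,0,0]},
  {"hand":-1,"delta_pos":[0,0,0.12],"dr":[0,0,0]},
  {"hand":-1,"delta_pos":[0,0,0.12],"dr":[0,0,0]},
])

```text
t: 6.6
tool_pos: [563.4, -183.6, 306.0]
eef_rot: [-2.037, -2.391, -0.0]
force: [-0.0, 0.6, -0.6]
gripper_width: 0.118
gripper_force: 25.0
```

Emit:
jog_arm([
  {"hand":-1,"delta_pos":[0,0,0.03],"dr":[0,0,0]},
  {"hand":-1,"delta_pos":[0,0,0.07],"dr":[0,0,0]},
  {"hand":-1,"delta_pos":[0,0,0.11],"dr":[0,0,0]},
  {"hand":-1,"delta_pos":[0,0,0.14],"dr":[0,0,0]},
  {"hand":-1,"delta_pos":[0,0,0.16],"dr":[0,0,0]},
])

```text
t: 7.02
tool_pos: [563.4, -183.6, 290.2]
eef_rot: [-2.037, -2.391, -0.0]
force: [0.3, 0.3, -0.6]
gripper_width: 0.122
gripper_force: 25.0
```

Emit:
jog_arm([
  {"hand":-1,"delta_pos":[0,0,0.01],"dr":[0,0,0]},
  {"hand":-1,"delta_pos":[0,0,0.02],"dr":[0,0,0]},
  {"hand":-1,"delta_pos":[0,0,0.03],"dr":[0,0,0]},
])

```text
t: 7.27
tool_pos: [563.5, -183.7, 287.8]
eef_rot: [2.037, 2.391, 0.0]
force: [0.6, 0.5, 5.9]
gripper_width: 0.121
gripper_force: 25.0
```

The pin is on the bore floor (z force 5.9 N at the expected height). Next I'll release it and retreat.

Emit:
jog_arm([
  {"hand":0.0,"delta_pos":[0,0,0],"dr":[0,0,0]},
  {"hand":0.0,"delta_pos":[0,0,0],"dr":[0,0,0]},
  {"hand":0.0,"delta_pos":[0,0,0],"dr":[0,0,0]},
  {"hand":0.0,"delta_pos":[0,0,0],"dr":[0,0,0]},
  {"hand":0.0,"delta_pos":[0,0,0],"dr":[0,0,0]},
])

```text
t: 7.68
tool_pos: [563.3, -183.7, 287.7]
eef_rot: [2.037, 2.391, -0.0]
force: [0.1, -0.8, -0.3]
gripper_width: 0.439
gripper_force: 0.0
```

Emit:
jog_arm([
  {"hand":0.0,"delta_pos":[0,0,-0.2],"dr":[0,0,0]},
  {"hand":0.0,"delta_pos":[0,0,-0.4],"dr":[0,0,0]},
  {"hand":0.0,"delta_pos":[0,0,-0.6],"dr":[0,0,0]},
  {"hand":0.0,"delta_pos":[0,0,-0.8],"dr":[0,0,0]},
  {"hand":0.0,"delta_pos":[0,0,-1.0],"dr":[0,0,0]},
])

```text
t: 8.1
tool_pos: [563.2, -183.6, 388.6]
eef_rot: [-2.037, -2.391, 0.0]
force: [-0.7, 0.8, -0.1]
gripper_width: 0.5
gripper_force: 0.0
```

```bash
python3 - <<'E'
from h import *; dl([584.3,212.5,387],9)
E
```

```text
t 8.1 pos [ 563.2 -183.6  388.6] f [-0.7  0.8 -0.1] w 0.5 q [-0.43  0.31  1.49 -0.    1.34 -0.59] yawy 9.14 tilt [-0.01 -0.01]
delta [3.8775 0.8373 0.0157] turn [-0.      0.      0.0004]
```

Emit:
jog_arm([
  {"hand":0.7,"delta_pos":[0.25,0.06,0],"dr":[0,0,0]},
  {"hand":0.7,"delta_pos":[0.5,0.12,0],"dr":[0,0,0]},
  {"hand":0.7,"delta_pos":[0.75,0.18,0],"dr":[0,0,0]},
  {"hand":0.7,"delta_pos":[1.0,0.22,0],"dr":[0,0,0]},
])

```text
t: 8.43
tool_pos: [569.3, -80.6, 387.9]
eef_rot: [2.038, 2.39, 0.001]
force: [-0.6, -0.1, 0.4]
gripper_width: 0.747
gripper_force: 0.0
```

Emit:
jog_arm([
  {"hand":0.7,"delta_pos":[0.25,0.06,0],"dr":[0,0,0]},
  {"hand":0.7,"delta_pos":[0.5,0.12,0],"dr":[0,0,0]},
  {"hand":0.7,"delta_pos":[0.75,0.18,0],"dr":[0,0,0]},
  {"hand":0.7,"delta_pos":[1.0,0.22,0],"dr":[0,0,0]},
])

```text
t: 8.77
tool_pos: [575.1, 22.0, 387.7]
eef_rot: [2.037, 2.391, 0.0]
force: [-0.0, -0.5, 0.4]
gripper_width: 0.852
gripper_force: 0.0
```

Emit:
jog_arm([
  {"hand":0.7,"delta_pos":[0.25,0.06,0],"dr":[0,0,0]},
  {"hand":0.7,"delta_pos":[0.5,0.12,0],"dr":[0,0,0]},
  {"hand":0.7,"delta_pos":[0.75,0.18,0],"dr":[0,0,0]},
  {"hand":0.7,"delta_pos":[1.0,0.22,0],"dr":[0,0,0]},
])

```text
t: 9.1
tool_pos: [581.0, 124.3, 387.7]
eef_rot: [2.037, 2.391, 0.0]
force: [0.5, 0.5, -0.3]
gripper_width: 0.847
gripper_force: 0.0
```

Emit:
jog_arm([
  {"hand":0.7,"delta_pos":[0.25,0.06,0],"dr":[0,0,0]},
  {"hand":0.7,"delta_pos":[0.5,0.12,0],"dr":[0,0,0]},
  {"hand":0.7,"delta_pos":[0.87,0.17,0],"dr":[0,0,0]},
  {"hand":0.7,"delta_pos":[0.87,0.17,0],"dr":[0,0,0]},
  {"hand":0.7,"delta_pos":[0.87,0.17,0],"dr":[0,0,0]},
])

```text
t: 9.52
tool_pos: [583.5, 213.2, 387.4]
eef_rot: [2.034, 2.395, -0.001]
force: [0.3, -0.4, -0.6]
gripper_width: 0.851
gripper_force: 0.0
```

```bash
python3 - <<'E'
from h import *; dl([584.3,211.9,219],9)
from rig import optics, sensors
import pickle
ims=[]
for n,b in(('side',(230,160,430,310)),('top',(200,150,420,290))):
    c=optics.capture(n); pickle.dump(c,open(n+'4.pkl','wb'))
    if n=='side':
        im=np.hstack([cv2.resize(c['img'][160:240,330:410],None,fx=5,fy=5,interpolation=cv2.INTER_CUBIC),cv2.resize(c['img'][200:320,230:350],(400,400),interpolation=cv2.INTER_CUBIC)])
    else: im=np.pad(c['img'][160:280,200:420],((0,0),(0,0),(0,0))); im=cv2.resize(im,(367,200))
    ims.append(np.pad(im,((0,0),(0,800-im.shape[1]),(0,0))))
cv2.imwrite('pics/a4.png',np.vstack(ims)[:,:,::-1])
E
```

```text
t 9.52 pos [583.5 213.2 387.4] f [ 0.3 -0.4 -0.6] w 0.851 q [ 0.24  0.36  1.43 -0.    1.36  0.08] yawy 9.32 tilt [-0.02 -0.02]
delta [-0.0136  0.0061  1.6838] turn [-0.0001  0.0001  0.0009]
```

View pics/a4.png

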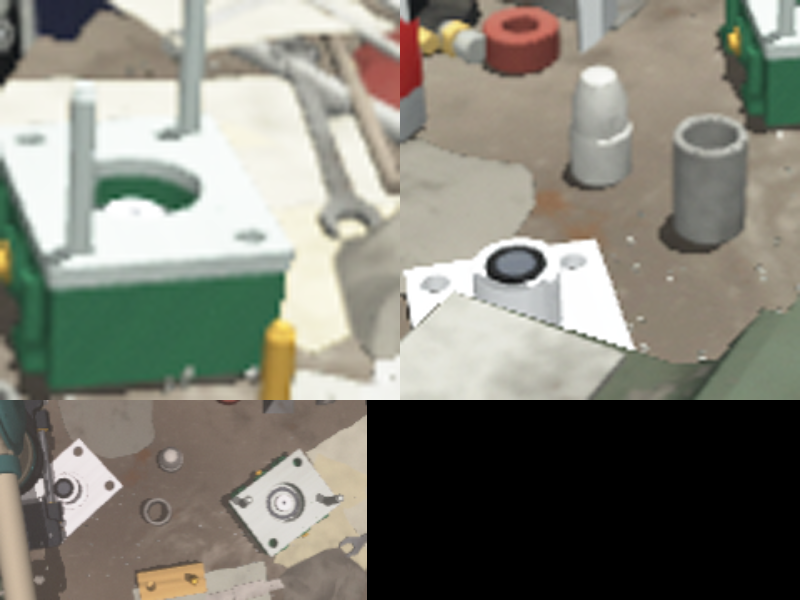

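The side view shows the guide pin standing in its bore (shaft at about px (367,186)), with the bush and chuck undisturbed. The block hole is empty apart from the drift. Next I'll descend on the cover hub.

Emit:
jog_arm([
  {"hand":0.7,"delta_pos":[-0.013,0.006,0.2],"dr":[0,0,0]},
  {"hand":0.7,"delta_pos":[-0.013,0.006,0.4],"dr":[0,0,0]},
  {"hand":0.7,"delta_pos":[-0.013,0.006,0.6],"dr":[0,0,0]},
  {"hand":0.7,"delta_pos":[-0.013,0.006,0.8],"dr":[0,0,0]},
  {"hand":0.7,"delta_pos":[-0.013,0.006,1.0],"dr":[0,0,0]},
])

```text
t: 10.03
tool_pos: [584.7, 208.6, 287.0]
eef_rot: [2.039, 2.389, -0.0]
force: [-0.4, 0.1, 0.0]
gripper_width: 0.851
gripper_force: 0.0
```

Emit:
jog_arm([
  {"hand":0.7,"delta_pos":[0,0,0.2],"dr":[0,0,0]},
  {"hand":0.7,"delta_pos":[0,0,0.4],"dr":[0,0,0]},
  {"hand":0.7,"delta_pos":[0,0,0.55],"dr":[0,0,0]},
  {"hand":0.7,"delta_pos":[0,0,0.65],"dr":[0,0,0]},
  {"hand":0.7,"delta_pos":[0,0,0.65],"dr":[0,0,0]},
])

```text
t: 10.45
tool_pos: [584.0, 208.8, 220.5]
eef_rot: [-2.038, -2.388, 0.006]
force: [-0.3, 0.0, -0.2]
gripper_width: 0.848
gripper_force: 0.0
```

```bash
python3 - <<'E'
from h import *; dl([584.3,211.9,221],9)
E
```

```text
t 10.45 pos [584.  208.8 220.5] f [-0.3  0.  -0.2] w 0.848 q [ 0.23  0.49  1.66 -0.    1.    0.07] yawy 9.04 tilt [-0.24 -0.08]
delta [ 0.0298  0.0074 -0.0047] turn [-0.0007  0.0001  0.0001]
```

Emit:
jog_arm([
  {"hand":0.7,"delta_pos":[0.03,0.007,0],"dr":[0,0,0]},
  {"hand":0.7,"delta_pos":[0.03,0.007,0],"dr":[0,0,0]},
  {"hand":-1,"delta_pos":[0.03,0.007,0],"dr":[0,0,0]},
  {"hand":-1,"delta_pos":[0.03,0.007,0],"dr":[0,0,0]},
  {"hand":-1,"delta_pos":[0.03,0.007,0],"dr":[0,0,0]},
], grip_force=45)

```text
t: 10.87
tool_pos: [585.1, 213.6, 223.5]
eef_rot: [2.036, 2.391, 0.002]
force: [-0.1, -0.3, 0.7]
gripper_width: 0.675
gripper_force: 0.0
```

Emit:
jog_arm([
  {"hand":-1,"delta_pos":[0,0,0],"dr":[0,0,0]},
  {"hand":-1,"delta_pos":[0,0,0],"dr":[0,0,0]},
  {"hand":-1,"delta_pos":[0,0,0],"dr":[0,0,0]},
  {"hand":-1,"delta_pos":[0,0,0],"dr":[0,0,0]},
  {"hand":-1,"delta_pos":[0,0,0],"dr":[0,0,0]},
])

```text
t: 11.28
tool_pos: [584.7, 213.5, 222.8]
eef_rot: [-2.037, -2.391, 0.0]
force: [-1.2, -0.5, 1.9]
gripper_width: 0.456
gripper_force: 45.0
```

```bash
python3 - <<'E'
from h import *; dl([584.3,211.9,221],9)
E
```

```text
t 11.28 pos [584.7 213.5 222.8] f [-1.2 -0.5  1.9] w 0.456 q [ 0.24  0.49  1.65 -0.    1.    0.08] yawy 9.14 tilt [-0.01 -0.01]
delta [-0.0152 -0.0068  0.0181] turn [-0.      0.      0.0004]
```

Emit:
jog_arm([
  {"hand":-1,"delta_pos":[0,0,-0.1],"dr":[0,0,0]},
  {"hand":-1,"delta_pos":[0,0,-0.3],"dr":[0,0,0]},
  {"hand":-1,"delta_pos":[0,0,-0.5],"dr":[0,0,0]},
  {"hand":-1,"delta_pos":[0,0,-0.7],"dr":[0,0,0]},
  {"hand":-1,"delta_pos":[0,0,-0.9],"dr":[0,0,0]},
])

```text
t: 11.7
tool_pos: [584.4, 213.3, 312.7]
eef_rot: [-2.037, -2.39, 0.003]
force: [0.5, 0.9, -5.2]
gripper_width: 0.46
gripper_force: 45.0
```

Emit:
jog_arm([
  {"hand":-1,"delta_pos":[0,0,-0.2],"dr":[0,0,0]},
  {"hand":-1,"delta_pos":[0,0,-0.4],"dr":[0,0,0]},
  {"hand":-1,"delta_pos":[0,0,-0.6],"dr":[0,0,0]},
  {"hand":-1,"delta_pos":[0,0,-0.75],"dr":[0,0,0]},
  {"hand":-1,"delta_pos":[0,0,-0.75],"dr":[0,0,0]},
])

```text
t: 12.12
tool_pos: [585.3, 213.6, 390.8]
eef_rot: [2.035, 2.389, 0.007]
force: [1.6, -0.3, -5.2]
gripper_width: 0.459
gripper_force: 45.0
```

```bash
python3 - <<'E'
from h import *; dl([563,-118.6,382.8],9.14-6.1)
E
```

```text
t 12.12 pos [585.3 213.6 390.8] f [ 1.6 -0.3 -5.2] w 0.459 q [ 0.24  0.35  1.42 -0.    1.36  0.08] yawy 9.14 tilt [0.31 0.07]
delta [-3.2448 -0.7487  0.0751] turn [ 0.0009 -0.0001  0.0169]
```

Gently now: four carry calls.

Emit:
jog_arm([
  {"hand":-1,"delta_pos":[-0.1,-0.02,0],"dr":[0,0,0]},
  {"hand":-1,"delta_pos":[-0.3,-0.06,0],"dr":[0,0,0]},
  {"hand":-1,"delta_pos":[-0.5,-0.1,0],"dr":[0,0,0]},
  {"hand":-1,"delta_pos":[-0.7,-0.15,0],"dr":[0,0,0]},
  {"hand":-1,"delta_pos":[-0.9,-0.2,0],"dr":[0,0,0]},
])

```text
t: 12.53
tool_pos: [578.5, 119.9, 385.2]
eef_rot: [-2.035, -2.39, 0.006]
force: [0.3, 0.2, -5.5]
gripper_width: 0.461
gripper_force: 45.0
```

Emit:
jog_arm([
  {"hand":-1,"delta_pos":[-0.2,-0.05,0],"dr":[0,0,0]},
  {"hand":-1,"delta_pos":[-0.4,-0.1,0],"dr":[0,0,0]},
  {"hand":-1,"delta_pos":[-0.6,-0.15,0],"dr":[0,0,0]},
  {"hand":-1,"delta_pos":[-0.8,-0.2,0],"dr":[0,0,0]},
  {"hand":-1,"delta_pos":[-1.0,-0.25,0],"dr":[0,0,0]},
])

```text
t: 12.95
tool_pos: [569.5, 17.1, 385.3]
eef_rot: [-2.035, -2.388, 0.005]
force: [-0.1, 0.0, -5.3]
gripper_width: 0.457
gripper_force: 45.0
```

Emit:
jog_arm([
  {"hand":-1,"delta_pos":[-0.2,-0.05,0],"dr":[0,0,0.003]},
  {"hand":-1,"delta_pos":[-0.4,-0.1,0],"dr":[0,0,0.007]},
  {"hand":-1,"delta_pos":[-0.6,-0.14,0],"dr":[0,0,0.01]},
  {"hand":-1,"delta_pos":[-0.8,-0.18,0],"dr":[0,0,0.014]},
  {"hand":-1,"delta_pos":[-1.0,-0.22,0],"dr":[0,0,0.0169]},
])

```text
t: 13.37
tool_pos: [563.5, -85.0, 385.3]
eef_rot: [-2.16, -2.276, 0.004]
force: [-0.1, 0.4, -5.0]
gripper_width: 0.459
gripper_force: 45.0
```

Emit:
jog_arm([
  {"hand":-1,"delta_pos":[-0.15,-0.02,0],"dr":[0,0,0]},
  {"hand":-1,"delta_pos":[-0.3,-0.04,0],"dr":[0,0,0]},
  {"hand":-1,"delta_pos":[-0.3,-0.04,0],"dr":[0,0,0]},
  {"hand":-1,"delta_pos":[-0.3,-0.04,0],"dr":[0,0,0]},
  {"hand":-1,"delta_pos":[-0.3,-0.04,0],"dr":[0,0,0]},
])

```text
t: 13.78
tool_pos: [561.8, -113.4, 386.4]
eef_rot: [-2.16, -2.277, 0.001]
force: [0.3, -0.3, -4.8]
gripper_width: 0.457
gripper_force: 45.0
```

```bash
python3 - <<'E'
from h import *; dl([563,-118.6,382.8],9.14-6.1)
E
```

```text
t 13.78 pos [ 561.8 -113.4  386.4] f [ 0.3 -0.3 -4.8] w 0.457 q [-0.32  0.28  1.54  0.    1.32 -0.37] yawy 3.03 tilt [-0.15  0.09]
delta [-0.0527  0.0091  0.0356] turn [-0.0004 -0.0003 -0.    ]
```

Emit:
jog_arm([
  {"hand":-1,"delta_pos":[-0.05,0.01,0],"dr":[0,0,0]},
  {"hand":-1,"delta_pos":[-0.05,0.01,0.06],"dr":[0,0,0]},
  {"hand":-1,"delta_pos":[-0.05,0.01,0.12],"dr":[0,0,0]},
  {"hand":-1,"delta_pos":[-0.05,0.01,0.12],"dr":[0,0,0]},
  {"hand":-1,"delta_pos":[-0.05,0.01,0.12],"dr":[0,0,0]},
])

```text
t: 14.2
tool_pos: [563.4, -118.1, 374.8]
eef_rot: [-2.16, -2.279, 0.001]
force: [0.3, -0.0, -5.9]
gripper_width: 0.462
gripper_force: 45.0
```

Emit:
jog_arm([
  {"hand":-1,"delta_pos":[0,0,0],"dr":[0,0,0]},
  {"hand":-1,"delta_pos":[0,0,0],"dr":[0,0,0]},
  {"hand":-1,"delta_pos":[0,0,0],"dr":[0,0,0]},
])

```text
t: 14.45
tool_pos: [563.7, -118.5, 375.9]
eef_rot: [2.161, 2.28, 0.0]
force: [-0.1, 0.6, -5.0]
gripper_width: 0.456
gripper_force: 45.0
```

```bash
python3 - <<'E'
from h import *; dl([563,-118.6,367.8],3.04)
from rig import optics, sensors
import pickle
ims=[]
for n,b in(('side',(310,120,420,230)),('top',(330,165,440,275))):
    c=optics.capture(n); pickle.dump(c,open(n+'5.pkl','wb'))
    ims.append(cv2.resize(c['img'][b[1]:b[3],b[0]:b[2]],(400,400),interpolation=cv2.INTER_CUBIC))
cv2.imwrite('pics/a5.png',np.hstack(ims)[:,:,::-1])
E
```

```text
t 14.45 pos [ 563.7 -118.5  375.9] f [-0.1  0.6 -5. ] w 0.456 q [-0.33  0.29  1.55 -0.    1.3  -0.38] yawy 3.07 tilt [ 0.03 -0.01]
delta [-0.0008 -0.0073  0.0814] turn [0.0001 0.     0.0001]
```

View pics/a5.png

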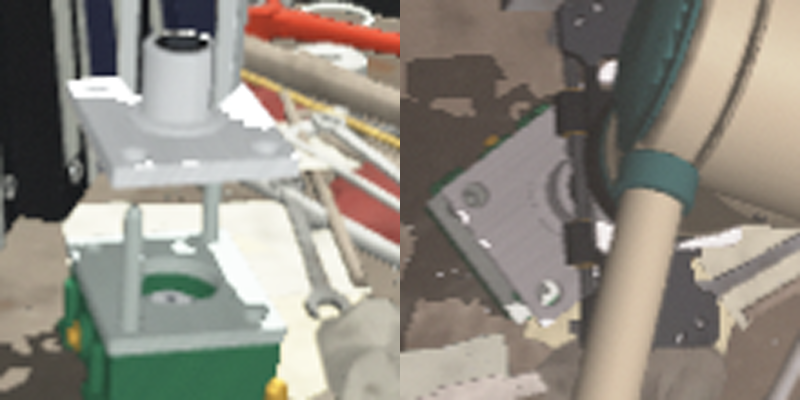

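The side view shows the cover level and clear above both pins. Its near holes are at about px (346.6,162.6) and (382.3,160.2). The top view shows the standing pin within the cover hole at (350.6,218.1) and the other visible hole at (370.7,245.3). Measuring precisely next.

```bash
python3 - <<'E'
from m import *
np.set_printoptions(linewidth=220)
t5=load('top5.pkl'); s5=load('side5.pkl'); t4=load('top4.pkl'); s4=load('side4.pkl')
zt=375.9-222.8+12
a=np.radians(36.65); ex=np.array([np.cos(a),np.sin(a)]); ey=np.array([-ex[1],ex[0]]); C=np.array([562.45,-120.35])
def pt(x,y,z): return [*(C+x*ex+y*ey),z]
hs=[(37,52),(-37,52),(37,-52),(-37,-52)]
print('ideal holes top',proj(t5,[pt(*h,zt) for h in hs]).round(2).tolist()); print('side',proj(s5,[pt(*h,zt) for h in hs]).round(2).tolist())
co=[(52,67),(-52,67),(52,-67),(-52,-67)]
print('ideal top-face corners top',proj(t5,[pt(*h,zt) for h in co]).round(2).tolist()); print('side',proj(s5,[pt(*h,zt) for h in co]).round(2).tolist(), 'bottom',proj(s5,[pt(*h,zt-12) for h in co]).round(2).tolist())
k=cv2.cvtColor(t5['img'],cv2.COLOR_RGB2GRAY); print(k[211:226,342:360]); print(k[238:253,362:380])
q=cv2.cvtColor(s5['img'],cv2.COLOR_RGB2GRAY); print(q[156:170,328:357]); print(q[154:168,374:396])
D=depthpts(t5); print('plate z',[D[v,u,2].round(1) for u,v in((360,225),(365,215),(358,233),(372,232))])
E
```

```text
ideal holes top [[350.48, 218.72], [370.91, 245.65], [387.13, 190.89], [407.49, 217.3]]
side [[347.43, 161.87], [383.71, 159.78], [336.85, 143.41], [369.86, 141.72]]
ideal top-face corners top [[340.99, 217.36], [369.71, 255.3], [388.22, 181.65], [416.81, 218.64]]
side [[341.55, 165.32], [393.27, 162.27], [328.79, 141.38], [374.58, 139.07]] bottom [[341.36, 171.01], [392.75, 167.87], [328.69, 146.52], [374.24, 144.14]]
[[ 78  78  76  71  70  75  97 130 147 148 147 147 150 149 147 149 147 145]
 [ 74  68  67  71  81 109 137 148 149 147 149 149 148 145 148 149 148 146]
 [ 68  70  73  93 127 148 148 149 147 149 151 146 147 148 147 147 145 145]
 [ 69  75  95 131 147 147 147 147 146 146 146 148 149 148 145 147 145 145]
 [ 73 107 137 148 147 145 137 129 120 114 127 146 149 147 146 146 147 148]
 [125 146 149 148 147 140 131 130 131 127 115 125 144 148 147 147 147 148]
 [147 147 148 148 143 124 112 117 125 129 123 112 131 147 147 147 149 148]
 [136 149 150 150 141 114 103 103 109 122 132 121 123 147 148 148 149 145]
 [119 137 152 150 142 128 122 132 120 118 132 119 127 148 148 148 146 146]
 [
[... 3901 characters left out ...]
182 190 201 210 214 209 197 179 178 181 182 177 226 231 218 215 228]
 [179 179 180 181 180 181 183 189 193 197 195 186 179 181 183 182 237 250 248 239 224 203]
 [187 185 185 188 192 191 192 191 194 196 193 194 199 203 204 204 241 248 236 243 244 235]
 [204 204 204 207 210 209 209 209 211 209 210 211 214 218 220 219 217 214 227 244 247 247]
 [214 215 215 217 216 216 216 216 213 212 213 215 219 220 220 216 215 216 241 246 246 246]
 [214 215 217 216 216 216 216 215 212 213 214 217 219 219 217 216 215 218 221 220 204 208]
 [214 216 216 215 215 216 214 212 214 214 217 219 219 219 215 215 216 218 183 152  91 104]]
plate z [np.float64(167.7), np.float64(165.1), np.float64(164.2), np.float64(163.4)]
```

```bash
python3 - <<'E'
from m import *
np.set_printoptions(linewidth=220)
s4=load('side4.pkl');t4=load('top4.pkl')
q=cv2.cvtColor(s4['img'],cv2.COLOR_RGB2GRAY); k=cv2.cvtColor(t4['img'],cv2.COLOR_RGB2GRAY)
a=np.radians(36.65); ex=np.array([np.cos(a),np.sin(a)]); ey=np.array([-ex[1],ex[0]]); C=np.array([562.45,-120.35])
for n,(x,y) in (('S',(37,52)),('E',(-37,-52))):
    P=C+x*ex+y*ey; print(n,'side',[ (z,*proj(s4,[*P,z])[0].round(2)) for z in (135,110,80,60)],'top',[ (z,*proj(t4,[*P,z])[0].round(2)) for z in (135,100)])
print('S side rows 176,185,195,203');print(q[[176,185,195,203],338:354])
print('E rows 160 166 172 178');print(q[[160,166,172,178],360:378])
print('E top');print(k[211:226,394:416])
print('house corners side',[proj(s4,[*(C+x*ex+y*ey),60])[0].round(1).tolist() for x,y in((52,67),(-52,67))])
E
```

```text
S side [(135, np.float64(346.87), np.float64(175.83)), (110, np.float64(346.42), np.float64(187.09)), (80, np.float64(345.89), np.float64(200.21)), (60, np.float64(345.54), np.float64(208.72))] top [(135, np.float64(348.88), np.float64(219.61)), (100, np.float64(347.14), np.float64(220.56))]
E side [(135, np.float64(369.05), np.float64(154.49)), (110, np.float64(368.39), np.float64(164.83)), (80, np.float64(367.61), np.float64(176.93)), (60, np.float64(367.1), np.float64(184.81))] top [(135, np.float64(403.9), np.float64(218.23)), (100, np.float64(400.03), np.float64(219.23))]
S side rows 176,185,195,203
[[230 228 231 234 234 234 232 241 244 241 235 227 227 228 227 228]
 [244 245 245 247 248 227 158 160 171 172 167 227 249 250 250 250]
 [249 249 250 250 249 224 151 164 169 170 154 140 130 122 118 112]
 [250 251 251 250 245 205 157 167 170 166 215 247 250 251 252 253]]
E rows 160 166 172 178
[[244 243 243 243 242 242 199 144 166 175 175 201 235 241 242 236 233 228]
 [148 176 216 208 181 186 163 154 168 175 167 221 241 242 242 242 241 242]
 [135 133 134 132 121 111 136 161 171 171 154 
[... 828 characters left out ...]
8 196 195]
 [ 99  93  91  93  93  93  94 139 143 215 224 178 185 191 190 191 192 193 193 194 195 194]
 [ 92  92  93  94  94  94  95  99 145 144 146 153 185 193 191 191 192 193 192 193 194 194]
 [100  95  94  94  95  99  99 101 107 165 189 192 192 192 191 190 190 192 192 194 194 194]
 [141 101  98 100 104 148 160 184 212 199 192 191 192 192 192 192 191 191 193 192 194 194]
 [209 177 141 160 208 217 218 216 184 187 192 192 192 193 195 192 192 193 192 194 193 193]
 [217 216 216 217 217 217 216 197 189 190 188 190 193 193 193 193 194 196 195 195 194 195]
 [216 215 218 217 216 201 192 190 191 189 189 188 193 196 195 196 196 198 195 197 194 195]]
house corners side [[339.9, 212.8], [388.9, 209.0]]
```

Emit:
jog_arm([
  {"hand":-1,"delta_pos":[-0.004,-0.012,0.02],"dr":[0,0,0]},
  {"hand":-1,"delta_pos":[-0.004,-0.012,0.05],"dr":[0,0,0]},
  {"hand":-1,"delta_pos":[-0.004,-0.012,0.076],"dr":[0,0,0]},
  {"hand":-1,"delta_pos":[-0.004,-0.012,0.076],"dr":[0,0,0]},
  {"hand":-1,"delta_pos":[-0.004,-0.012,0.076],"dr":[0,0,0]},
])

```text
t: 14.97
tool_pos: [562.3, -119.1, 367.7]
eef_rot: [-2.161, -2.279, 0.001]
force: [0.3, 0.6, -5.9]
gripper_width: 0.458
gripper_force: 45.0
```

Emit:
jog_arm([
  {"hand":-1,"delta_pos":[0,0,0],"dr":[0,0,0]},
  {"hand":-1,"delta_pos":[0,0,0],"dr":[0,0,0]},
  {"hand":-1,"delta_pos":[0,0,0],"dr":[0,0,0]},
  {"hand":-1,"delta_pos":[0,0,0],"dr":[0,0,0]},
  {"hand":-1,"delta_pos":[0,0,0],"dr":[0,0,0]},
])

```text
t: 15.38
tool_pos: [562.5, -119.0, 368.2]
eef_rot: [2.161, 2.28, 0.0]
force: [0.1, -0.0, -5.6]
gripper_width: 0.459
gripper_force: 45.0
```

```bash
python3 - <<'E'
from m import *; dl([562.5,-119.0,368.3],3.04)
from rig import optics, sensors
np.set_printoptions(linewidth=220,suppress=True)
a=np.radians(36.65); ex=np.array([np.cos(a),np.sin(a)]); ey=np.array([-ex[1],ex[0]]); C=np.array([562.45,-120.35])
zt=sensors.observe()['tool_pos'][2]-222.8+12
for n in('top','side'):
    c=optics.capture(n); pickle.dump(c,open(n+'6.pkl','wb')); g6=cv2.cvtColor(c['img'],cv2.COLOR_RGB2GRAY)
    P=proj(c,[[*(C+x*ex+y*ey),zt] for x,y in((37,52),(-37,52))]); print(n,'ideal',P.round(2).tolist())
    for p in P:
        u,v=p.round().astype(int); print(u-7,v-6); print(g6[v-6:v+7,u-7:u+8])
    D=depthpts(c); L=(D[...,:2]-C)@np.c_[ex,ey]
    for nm,z0,k in(('plate',zt,np.hypot(L[...,0],L[...,1])>34),('hous',60,np.hypot(L[...,0],L[...,1])>34)):
        m=k&(abs(L[...,0])<48)&(abs(L[...,1])<63)&(abs(D[...,2]-z0)<5)
        for hx in(37,-37):
            for hy in(52,-52): m&=np.hypot(L[...,0]-hx,L[...,1]-hy)>11
        if m.sum()>100:
            A=np.c_[L[m],np.ones(m.sum())]; w=np.linalg.lstsq(A,D[m][:,2],rcond=None)[0]; print(nm,m.sum(),'slope deg x,y',np.degrees(w[:2]).round(2),'z',w[2].round(2))
E
```

```text
t 15.38 pos [ 562.5 -119.   368.2] f [ 0.1 -0.  -5.6] w 0.459 q [-0.33  0.3   1.57 -0.    1.28 -0.38] yawy 3.05 tilt [ 0.01 -0.01]
delta [ 0.0004  0.0001 -0.0014] turn [0. 0. 0.]
top ideal [[350.06, 218.95], [370.29, 245.63]]
343 213
[[ 70  76  76  93 129 147 148 148 149 151 152 148 146 149 148]
 [ 74  77 103 137 149 148 150 148 150 150 149 148 150 148 145]
 [ 88 124 144 148 149 147 144 144 146 145 150 150 147 145 147]
 [128 146 149 149 145 138 131 116 109 126 145 148 148 147 147]
 [147 150 149 147 131 113 119 127 125 116 125 143 146 147 148]
 [150 149 150 141 117 104 102 108 122 124 118 134 149 147 149]
 [150 150 151 139 119 122 132 119 118 128 118 132 148 149 149]
 [138 152 149 141 126 122 137 120 115 127 122 138 150 149 147]
 [119 138 150 146 130 116 110 115 125 124 130 147 148 146 146]
 [100 127 153 152 145 134 125 124 129 135 145 148 149 147 147]
 [107 142 221 240 218 150 147 146 147 149 149 148 147 145 148]
 [125 113 147 221 240 219 151 151 150 148 147 147 147 147 148]
 [131 133 125 152 223 220 150 148 147 149 148 148 147 149 148]]
363 240
[[150 151 153 152 155 154 152 154 153 
[... 1922 characters left out ...]
5 176 176 177 179 179 180 173 234 240 231]
 [179 179 177 175 175 175 176 178 179 180 180 180 215 241 245]
 [180 177 178 178 183 189 193 193 196 193 188 183 180 217 242]
 [180 176 178 181 190 199 208 210 210 206 196 186 181 180 214]
 [181 179 180 177 187 202 211 214 213 207 192 178 180 182 174]
 [180 180 181 178 183 194 203 207 204 198 184 176 180 182 183]
 [180 180 181 181 182 183 188 188 188 186 184 184 187 192 193]
 [190 191 194 197 198 199 202 201 199 199 203 205 207 210 211]
 [208 208 212 213 213 214 216 214 213 213 215 218 219 219 218]
 [216 217 216 216 216 215 215 213 213 215 218 220 219 218 215]]
plate 451 slope deg x,y [0.05 0.01] z 157.52
hous 586 slope deg x,y [ 0.08 -0.09] z 60.13
```

The holes now line up with the pins in both views to within about half a millimetre. The plate is level, with its underside at 145.3 mm, about 10 mm above the tips. Handing in.

```bash
python3 -c "
from rig import workorder
print(workorder.hand_in())"
```

```text
the job is handed in; nothing more can be done
None
```

The guide pin stands fully home in the diagonal bore, and the arm is holding the cover level about 10 mm above both pin tips with its holes over the pins; the job was handed in at about 15.5 s of arm time.

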